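Raise the polishing booth's sash to the green mark

ROBOT

A 7-joint arm with a two-finger parallel gripper is mounted at the origin on the work surface. World frame = base frame: x ahead of the robot, y to its left, z up, the work surface at z = 0. Lengths are in mm, angles in rad, forces in N, time in s.
With the tool pointing down it reaches from about 425 to 800 mm from the base axis. Payload 8.3 kg.
Tool frame: the origin (TCP) lies at the very end of the fingers, on their centre line; the grasp point (between the pads) lies 19 mm behind it (env.pinch_z is the z of the grasp point in the tool frame, in mm); z points along the fingers, y is the direction in which the jaws open and shut (so a half turn about z gives the same grasp; the last joint's range is limited). The gripper opens to 85 mm and grips with 20 to 120 N. Pads are 22 mm wide; open, the fingers measure 114 mm over their backs; the gripper's body (76 mm by 85 mm) begins 54 mm behind the grasp point. The pads swing forward as they close: fully open they stand 13 mm farther back than shut.
Start: joints at [1.204, 0.383, 0.016, 1.37, -0.006, 1.388, -0.046], TCP at [187.005, -596.349, 231.279] pointing down, gripper open.
Joint ranges: [-2.95, 2.95], [-0.25, 2.06], [-1.52, 1.56], [0.18, 2.33], [-1.44, 4.58], [0.02, 2.06], [-3.01, 3.01]. Speed limits (rad/s): [2.39, 2.39, 3.01, 3.01, 3.14, 3.14, 3.14].

INTERFACE

Orientations are given as [roll, pitch, yaw] about the fixed x, y, z axes, in that order (R = Rz(yaw) Ry(pitch) Rx(roll)).
In Python, from plant import get_obs, imaging, env gives the robot as it stands.
- The arm moves only by the tool arm_command, never from a script. Its argument "rows" is a list of rows, each an object with "dp": the shift along the tool's x, y, z as a fraction of full scale, a list of three; "roll": the turn about the tool's z as a fraction of full scale; "hand": the closure, from -1 (fully open) to 1 (shut). A call has 1 to 10 rows; each row shifts and turns the commanded pose from where the row before left it, along the tool's axes as they then stand; what a row does not reach is not made up. Full scale, the value 1, is 0.25 m for a shift and 0.08 rad for a turn. A row lasts 1/12 s, in which the tool goes at most 41.7 mm and 7.16 degrees, less where a joint would pass 70% of its speed; a pose out of reach is approached as far as the arm can. A call with a number of a shift or a turn outside -1 to 1 is refused whole. A call with a gripper value outside its range is refused whole. The fingers move at their own pace and stop on an object; "grip_force" is the grip in N (left out, the last holds). Time passes only in rows, so rows that do not move let the fingers close. It gives the time, the measured TCP pose, the force and the opening at its end, in the units of the state.
- get_obs(): the state, without advancing time (a new reading comes with each control period).
- imaging.read_camera(name): name is "scene" or "top" or "wrist"; returns a dict with "image" (480x640x3 uint8, blue, green, red), "camera_matrix" (3x3 intrinsics, pixels), "rvec" (rotation vector, rad) and "tvec" (3), from world to camera coordinates, as OpenCV has them; the wrist camera has in their place "mount" (4x4, takes a point from camera to tool coordinates, whose origin is the TCP and whose axes are the flange's). Camera axes: x right, y down, z forward; pixel columns grow to the right and rows downward; lengths in mm; the calibration is good to about 2 mm. The wrist camera is an equidistant fisheye: a pixel r from the principal point sees the ray r / f radians off the axis. A picture is of the moment at which its call begins: read the wrist's pose just before it. There is no depth.
- env.close_job(): hands the job in, once; it reports no verdict.
The state is a dict: "clock": time; "joint_pos": joint angles; "qd": joint speeds; "effort": joint torques, N m; "tcp_pos": TCP position; "orientation": TCP orientation; "wrist_force": force on the tool from outside, world axes, zero at the start; "ft_torque": the same for the moment, N m; "width": finger opening in mm.
Only numpy, scipy, OpenCV 4.12 (cv2) and the standard library are available. Lean on these libraries where they do the work, as an engineer would, in place of code of your own. Each camera call takes 0.05 s, during which the arm holds its last target.

TASK

Open the bench polishing booth: with the fingertips, push its counterweighted window up from beneath the yellow lip until the red pointer at its side stands at the middle of the green band, then take the hand away; the window stays where it is left. Only push from below, do not pinch the lip: keep off the clear pane, its frame and the black rubber cap on top of the lip. Leave the blue block, brass cap and bottle where they stand.

Things in the scene. Friction and masses are not known exactly. Their poses are not given: they have to be found in the camera images.
- sash (a joint): travel of the window (sash) along its sloping track, m: 0 fully down, 0.19 fully up. The track rises into the booth at 50 degrees from level (0.10 of travel is 0.077 up, 0.064 back). A hidden counterweight nearly balances it; track friction (3 N) holds it wherever it is left; 3 to 5 N along the track moves it
- mark (a joint): place of the green band on the same scale as joint sash: the red pointer is at the middle of the band when joint sash equals joint mark. The band is fixed during the task
- lip (a point): mid-length of the axis of the lip's rounded front edge. The lip: a yellow bar 260 mm long, 10 mm thick, standing out 45 mm square to the window, with a bead of radius 7 mm along its free edge (axis = this point's y). Axes, moving with the window: z up along the track, y along the lip (left as seen from the robot), x square to the window, into the booth. The underside (facing -z) is free
- booth: the fixed booth, 380 mm wide, 280 mm deep, 360 mm high. Origin on the bench under the middle of its front; x level into the booth, y left as seen from the robot, z up. Its plinth is 90 mm high with an upright front at x = 0. Fully down, the lip's front edge is at x = -0.034, z = 0.129 in this frame, and the space below it is open down to the bench
- pane: the clear sliding pane 290 mm wide, 130 mm long up the slope, in its aluminium frame, with the black rubber cap (4 mm thick, on the rear 36 mm of the lip's upper side): not to be touched. Origin 45 mm behind the lip point (along its +x), in the plane of the pane at the lip's level; same axes as the lip point
- pointer (a point): tip region of the red pointer, a bar 34 mm long and 5 mm wide that stands out over the white right-hand jamb (right as seen from the robot's side), at the lip's level; same axes as the lip point
- band (a point): middle of the green band, 42 mm wide and 22 mm along the track, on the white right-hand jamb beside the black tick marks; same axes as the lip point
- block_mid (a point): centre of a loose blue block 60 x 40 x 45 mm high, standing on the bench near the booth's front
- cap_mid (a point): centre of a loose brass instrument cap, 34 mm across and 55 mm high, standing upright on the bench near the booth's front
- bottle_mid (a point): centre of a loose clear bottle with a white cap, 44 mm across and 120 mm high, standing upright on the bench to the left of the booth's front

How it is judged (in metres and radians):
At the end, for the whole second after the job is handed in: The red pointer stands within the green band (its centre line within 11 mm of the band's middle along the track), the window is at rest, and the block, brass cap and bottle are within 20 mm of where they stood (z of pointer in the frame of band between -0.011 and 0.011 m and velocity of joint sash between -0.003 and 0.003 m/s and distance of each of block_mid, cap_mid, bottle_mid from where it was at the start of the episode below 0.02 m); the robot touches nothing.
It fails at once if the pane, its frame or the rubber cap on top of the lip is touched with more than 2 N (contact force between any of the fingers, the arm and pane above 2 N).
It fails at once if the block, brass cap or bottle is moved by more than 20 mm, lifted or knocked over (distance of any of block_mid, cap_mid, bottle_mid from where it was at the start of the episode above 0.02 m or angle between any of block_mid, cap_mid, bottle_mid's own z axis and vertical above 0.5 rad).
It also fails if it takes over 48 s, if anything falls off the work surface, if the arm or the gripper's body presses on something with over 40 N, if the wrist force passes 120 N, or if a joint passes its speed limit or range.

## Working session

There is one attempt and no reset: what is moved stays moved. The work goes in short steps, Python scripts to look and compute and a tool call to move; the robot and the scene stay as the last step left them, time stands still between calls to the robot, and variables do not carry over. Pictures are saved under pics/ and viewed, and the job is handed in when it is done.

Besides the shell and the picture viewer there is one more tool, called after ">>>" as name([rows], argument=value, ...), one row to a line, values as JSON. arm_command: Moves the arm, as the interface text tells. Shift numbers are shares of 0.25 m and turn numbers shares of 0.08 rad, none past 1 either way. Its arguments: {"type":"object","properties":{"rows":{"type":"array"},"grip_force":{"type":"number"}},"required":["rows"]}

```bash
ls; mkdir -p pics; python3 - <<'E'
from plant import get_obs, imaging, env
import cv2
print(get_obs())
for n in ["scene","top","wrist"]:
    d=imaging.read_camera(n); cv2.imwrite(f"pics/{n}0.png",d["image"])
    print(n,{k:v for k,v in d.items() if k!="image"})
E
```

```text
pics
{'clock': 0.0, 'joint_pos': array([ 1.20407211,  0.38422596,  0.01639336,  1.37116029, -0.00630651,
        1.38819477, -0.04650733]), 'qd': array([ 0.0004208 , -0.00062987, -0.00126189,  0.00084995,  0.0001614 ,
        0.00102042,  0.00023826]), 'effort': array([ 1.50078893e-03, -6.27589059e+01,  8.44890475e-01, -3.71823084e+01,
        1.65909296e-02,  1.41919625e-02,  6.13626253e-05]), 'tcp_pos': array([ 186.8571293 , -595.88670157,  230.28384407]), 'orientation': array([-3.13965406e+00,  3.54124801e-05,  3.03861461e-01]), 'wrist_force': array([ 0.24673955,  0.59673832, -0.05112811]), 'ft_torque': array([ 0.03527716,  0.03879317, -0.01263714]), 'width': 85.36455793515657}
scene {'camera_matrix': array([[453.61320129,   0.        , 317.24296366],
       [  0.        , 453.61320129, 238.77334163],
       [  0.        ,   0.        ,   1.        ]]), 'rvec': array([ 0.82133317,  2.54976396, -1.14114469]), 'tvec': array([ 395.6574021 , -165.85730452, 1256.82662706])}
top {'camera_matrix': array([[610.19654342,   0.        , 318.87833908],
       [  0.        , 610.19654342, 238.55487198],
       [  0.        ,   0.        ,   1.        ]]), 'rvec': array([ 2.13764919, -2.13389643,  0.23032608]), 'tvec': array([ 69.17040092, 527.47178131, 984.18762976])}
wrist {'camera_matrix': array([[371.64829954,   0.        , 322.69543685],
       [  0.        , 371.64829954, 237.57876308],
       [  0.        ,   0.        ,   1.        ]]), 'mount': array([[-2.65190878e-05, -9.62933308e-01, -2.69739586e-01,
         6.76209168e+01],
       [ 9.99999757e-01,  1.62234423e-04, -6.77468271e-04,
        -5.36182027e-01],
       [ 6.96117809e-04, -2.69739539e-01,  9.62933070e-01,
        -1.42153987e+02],
       [ 0.00000000e+00,  0.00000000e+00,  0.00000000e+00,
         1.00000000e+00]])}
```

View pics/scene0.png

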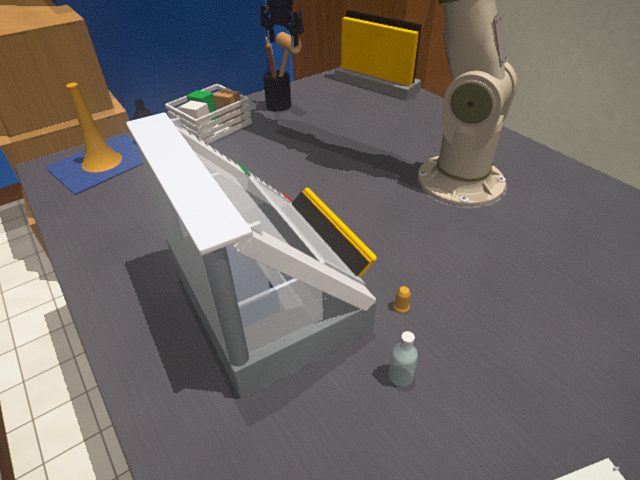

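View pics/top0.png

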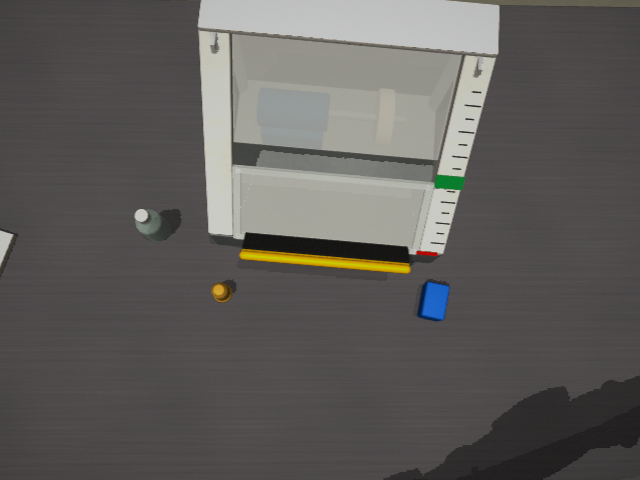

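View pics/wrist0.png

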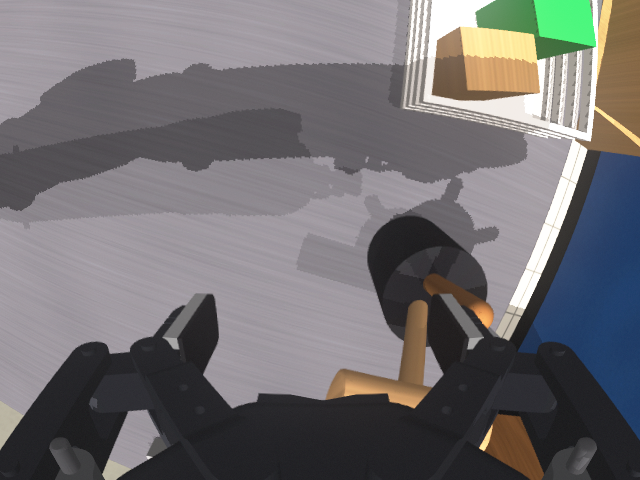

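The scene picture shows the booth from its left rear, with the brass cap at (402,300) and the bottle at (403,360). In the top picture:
- Lip bead: about (241,255) to (410,268)
- Red pointer: about (427,254)
- Green band: (449,183)
- Block: (434,300)
- Brass cap: (221,292)
- Bottle cap: (141,215)

I'll zoom in before fitting.

```bash
python3 - <<'E'
import cv2
t=cv2.imread("pics/top0.png")
cv2.imwrite("pics/c1.png",cv2.resize(t[160:330,225:325],None,fx=3.5,fy=3.5,interpolation=cv2.INTER_CUBIC))
cv2.imwrite("pics/c2.png",cv2.resize(t[160:330,380:480],None,fx=3.5,fy=3.5,interpolation=cv2.INTER_CUBIC))
s=cv2.imread("pics/scene0.png")
cv2.imwrite("pics/c3.png",cv2.resize(s[140:290,220:390],None,fx=4,fy=4,interpolation=cv2.INTER_CUBIC))
import numpy as np
for n,im in (("top",t),("scene",s)):
    b,g,r=[im[...,i].astype(int) for i in range(3)]
    for nm,m in (("yellow",(r>150)&(g>110)&(b<60)&(r-g<90)),("red",(r>120)&(g<60)&(b<60)),("green",(g>80)&(r<60)&(b<100)),("blue",(b>120)&(r<70))):
        k,l,st,c=cv2.connectedComponentsWithStats(m.astype(np.uint8))
        for i in range(1,k):
            if st[i,4]>15: print(n,nm,st[i],c[i].round(1))
        if n=="top" and nm in("red","green","yellow"):
            v,u=np.nonzero(m); print(cv2.minAreaRect(np.c_[u,v].astype(np.float32)))
E
```

```text
top yellow [ 239  249  171   24 1604] [324.2 261.1]
top yellow [213 285  11  11  99] [218.1 289.7]
((308.440185546875, 263.0818786621094), (48.29820251464844, 197.5115966796875), 81.13813018798828)
top red [417 251  21   5  66] [426.7 253.2]
((426.98626708984375, 253.16554260253906), (20.263099670410156, 3.155728578567505), 4.763640880584717)
top green [435 175  30  15 370] [449.1 182. ]
((449.2705383300781, 182.0246124267578), (28.971437454223633, 12.856075286865234), 5.194429397583008)
top blue [422 282  27  38 790] [435.1 300.4]
scene yellow [343  17  75  22 237] [381.4  25.3]
scene yellow [66 82 12  5 45] [71.6 84.2]
scene yellow [ 82 135  36  37 613] [ 97.  155.4]
scene yellow [303 188  74  89 858] [341.5 227.6]
scene yellow [399 287  11  11  75] [403.9 292.7]
scene yellow [397 305  12   7  34] [403.5 309.3]
scene green [187  90  29  22 283] [202.9  98. ]
scene blue [289  52   4  30  77] [290.6  67.2]
scene blue [  0 148  19  40 386] [  5.9 171.7]
```

View pics/c1.png

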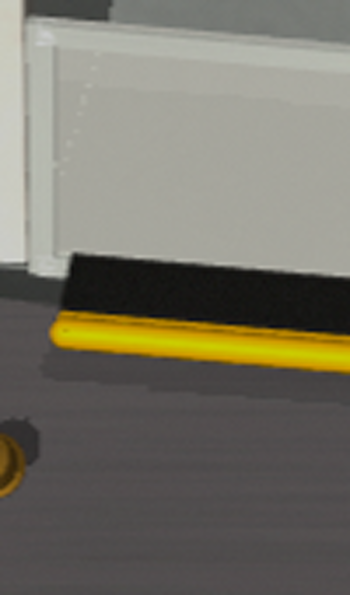

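View pics/c2.png

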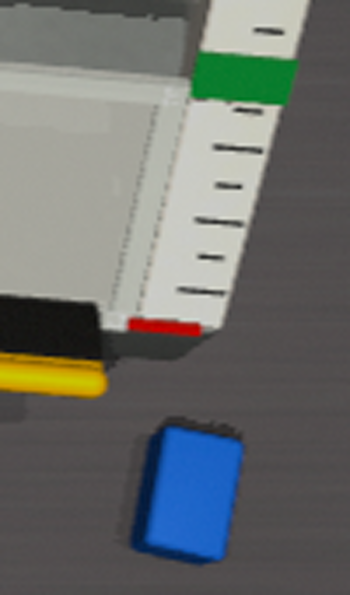

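View pics/c3.png

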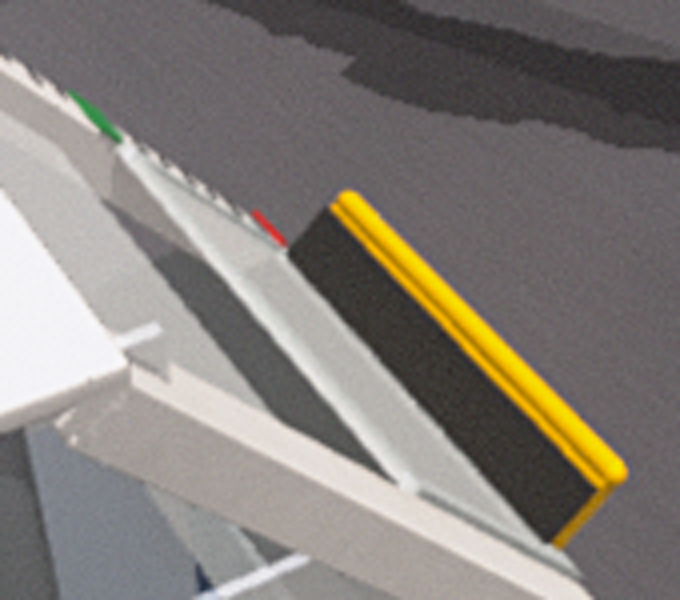

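```bash
cat > h.py <<'E'
import numpy as np, cv2
from plant import get_obs, imaging, env
from scipy.optimize import least_squares
C={}
for n in("top","scene"):
    pass
def cams():
    return {n:imaging.read_camera(n) for n in("top","scene")}
def proj(c,P): return cv2.projectPoints(np.atleast_2d(np.float64(P)),c["rvec"],c["tvec"],c["camera_matrix"],None)[0][:,0]
def ray(c,uv):
    R=cv2.Rodrigues(c["rvec"])[0]; o=-R.T@c["tvec"]
    d=R.T@np.linalg.inv(c["camera_matrix"])@np.array([*uv,1.]); return o,d/np.linalg.norm(d)
def onz(c,uv,z):
    o,d=ray(c,uv); return o+d*(z-o[2])/d[2]
def tri(c1,a,c2,b):
    (o1,d1),(o2,d2)=ray(c1,a),ray(c2,b)
    s=np.linalg.lstsq(np.c_[d1,-d2],o2-o1,rcond=None)[0]
    p,q=o1+s[0]*d1,o2+s[1]*d2; return (p+q)/2,np.linalg.norm(p-q)
def toworld(b,P):
    P=np.atleast_2d(P); x,y,w=b[:3]; c,s=np.cos(w),np.sin(w)
    return np.c_[x+c*P[:,0]-s*P[:,1], y+s*P[:,0]+c*P[:,1], P[:,2]]
E
python3 - <<'E'
from h import *
c=cams(); T,S=c["top"],c["scene"]
print("cam pos",ray(T,(320,240)),ray(S,(320,240)))
L=tri(T,(241,254.3),S,(374.5,258)); Rr=tri(T,(409,267.8),S,(306.3,188.8)); print("left",L,"right",Rr)
d=L[0]-Rr[0]; print(np.linalg.norm(d), np.arctan2(-d[0],d[1]))
# fit x,y,yaw,s from both
obs=[(T,(241,254.3),1),(T,(409,267.8),-1),(S,(374.5,258),1),(S,(306.3,188.8),-1)]
def f(p,s=None):
    s=p[3] if s is None else s
    r=[]
    for cam,uv,k in obs:
        P=toworld(p,[-34+.643*s,k*132,129+.766*s]); r.append(proj(cam,P)[0]-uv)
    return np.ravel(r)
q=least_squares(f,[500,0,0,0.]);print(q.x,q.fun.round(2))
q0=least_squares(lambda p:f(p,0),[500,0,0.]);print(q0.x,q0.fun.round(2))
print("lip mid s0",toworld(q0.x,[-34,0,129]))
print("pointer top z~110",onz(T,(426.9,253.2),105)," blk",onz(T,(435,300),45),"cap",onz(T,(220,291),40),"bottle",onz(T,(141,215),120))
# band/pointer on jamb plane: n offset h from the lip plane; solve s for pointer, band for several plane offsets
p=q0.x
for h in (45,40,35,50):
  out=[]
  for uv in((426.98,253.17),(449.27,182.02)):
    g=lambda v: proj(T,toworld(p,[-34+.643*v[0]+.766*h,v[1],129+.766*v[0]-.643*h]))[0]-uv
    out.append(least_squares(g,[0,-150]).x.round(1))
  print(h,out, out[1][0]-out[0][0])
# green corners
E
```

```text
cam pos (array([ 335.29516806,   98.64738327, 1062.77098147]), array([ 0.18364569, -0.0294942 , -0.98254992])) (array([914.17158976, 631.85216842, 727.1311694 ]), array([-0.42160267, -0.60811181, -0.67264494]))
left (array([486.66288285, 192.76782629, 129.51544791]), np.float64(0.20286945670786485)) right (array([465.74870348, -66.6169362 , 129.27576302]), np.float64(2.0851178337250658))
260.2266615038148 -0.08045589419065555
[ 5.10431153e+02  5.99034750e+01 -8.05429354e-02 -3.21167994e-01] [-0.94 -0.07  0.97  0.57  0.31  0.79 -1.01 -0.41]
[ 5.10235945e+02  5.99645838e+01 -8.06228357e-02] [-0.99 -0.11  0.97  0.55  0.33  0.71 -1.   -0.49]
lip mid s0 [[476.34638618  62.70279157 129.        ]]
pointer top z~110 [ 493.58404184 -101.07702358  105.        ]  blk [ 424.10233736 -124.53434466   45.        ] cap [438.99965227 235.29129476  40.        ] bottle [550.24702137 351.72698397 120.        ]
45 [array([  -4. , -163.5]), array([ 134.8, -170.7])] 138.8
40 [array([ 1.000e-01, -1.623e+02]), array([ 138.1, -169.4])] 138.0
35 [array([   4.3, -161.1]), array([ 141.3, -168.1])] 137.0
50 [array([  -8.2, -164.8]), array([ 131.6, -172. ])] 139.79999999999998
```

>>> arm_command([
  {"dp": [0, 0, 0], "roll": 0.96, "hand": 1},
  {"dp": [0, 0, 0], "roll": 0.96, "hand": 1},
  {"dp": [0, 0, 0], "roll": 0.96, "hand": 1},
  {"dp": [0, 0, 0], "roll": 0.96, "hand": 1},
  {"dp": [0, 0, 0], "roll": 0.96, "hand": 1},
], grip_force=20)

```text
clock: 0.67
tcp_pos: [186.9, -596.3, 231.1]
orientation: [-3.141, 0.0, -0.084]
wrist_force: [0.5, 0.3, -0.4]
width: 25.6
```

>>> arm_command([
  {"dp": [0.07, -0.11, 0], "roll": 0, "hand": 1},
  {"dp": [0.07, -0.11, 0], "roll": 0, "hand": 1},
  {"dp": [0.07, -0.11, 0], "roll": 0, "hand": 1},
  {"dp": [0.07, -0.11, 0], "roll": 0, "hand": 1},
  {"dp": [0.07, -0.11, 0], "roll": 0, "hand": 1},
  {"dp": [0.07, -0.11, 0], "roll": 0, "hand": 1},
  {"dp": [0.07, -0.11, 0], "roll": 0, "hand": 1},
  {"dp": [0.07, -0.11, 0], "roll": 0, "hand": 1},
  {"dp": [0.07, -0.11, 0], "roll": 0, "hand": 1},
  {"dp": [0.07, -0.11, 0], "roll": 0, "hand": 1},
])

```text
clock: 1.5
tcp_pos: [384.1, -334.8, 231.4]
orientation: [3.141, -0.0, -0.08]
wrist_force: [0.4, -0.7, 0.5]
width: -0.2
```

>>> arm_command([
  {"dp": [0.033, -0.15, 0], "roll": 0, "hand": 1},
  {"dp": [0.033, -0.15, 0], "roll": 0, "hand": 1},
  {"dp": [0.033, -0.15, 0], "roll": 0, "hand": 1},
  {"dp": [0.033, -0.15, 0], "roll": 0, "hand": 1},
  {"dp": [0.033, -0.15, 0], "roll": 0, "hand": 1},
  {"dp": [-0.017, -0.15, 0], "roll": 0, "hand": 1},
  {"dp": [-0.017, -0.15, 0], "roll": 0, "hand": 1},
  {"dp": [-0.017, -0.15, 0], "roll": 0, "hand": 1},
  {"dp": [-0.017, -0.15, 0], "roll": 0, "hand": 1},
  {"dp": [-0.017, -0.15, 0], "roll": 0, "hand": 1},
])

```text
clock: 2.33
tcp_pos: [432.9, 37.7, 231.5]
orientation: [3.141, -0.001, -0.08]
wrist_force: [0.6, -0.2, -0.5]
width: 0.0
```

>>> arm_command([
  {"dp": [0, 0, 0], "roll": 0, "hand": 1},
])

```text
clock: 2.42
tcp_pos: [432.7, 43.9, 232.0]
orientation: [-3.14, -0.001, -0.07]
wrist_force: [0.2, -0.0, 0.2]
width: -0.1
```

```bash
python3 - <<'E'
from h import *
print(get_obs()["tcp_pos"],get_obs()["joint_pos"].round(2))
cv2.imwrite("pics/top1.png",imaging.read_camera("top")["image"])
cv2.imwrite("pics/scene1.png",imaging.read_camera("scene")["image"])
E
```

```text
[432.65295057  43.93706885 231.95020542] [ 0.35 -0.01 -0.52  1.83 -0.01  1.31 -1.8 ]
```

View pics/top1.png

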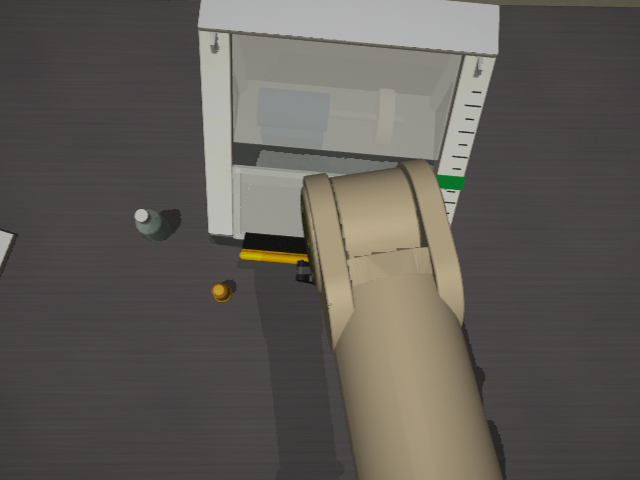

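View pics/scene1.png

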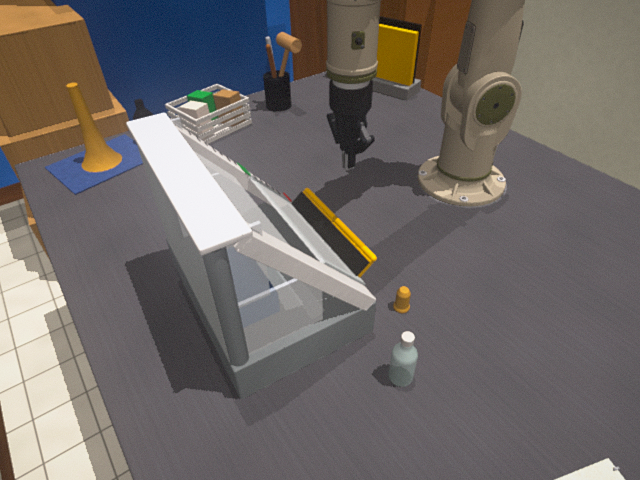

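The top and scene pictures show the closed fingers standing clear in front of the lip, at about (305,272) in the top view and (350,160) in the scene view. The loose objects haven't moved. Next I'll lower the hand.

>>> arm_command([
  {"dp": [0, -0.018, 0.1], "roll": 0, "hand": 1},
  {"dp": [0, -0.018, 0.1], "roll": 0, "hand": 1},
  {"dp": [0, -0.018, 0.1], "roll": 0, "hand": 1},
  {"dp": [0, -0.018, 0.1], "roll": 0, "hand": 1},
  {"dp": [0, 0, 0.1], "roll": 0, "hand": 1},
  {"dp": [0, 0, 0], "roll": 0, "hand": 1},
  {"dp": [0, 0, 0], "roll": 0, "hand": 1},
])

```text
clock: 3.1
tcp_pos: [434.1, 52.6, 105.7]
orientation: [3.141, 0.003, -0.082]
wrist_force: [0.2, -0.4, 1.9]
width: -0.2
```

```bash
python3 - <<'E'
from h import *
o=get_obs();print(o["tcp_pos"],o["orientation"],o["joint_pos"].round(2),o["wrist_force"])
cv2.imwrite("pics/scene2.png",cv2.resize(imaging.read_camera("scene")["image"][90:290,250:450],None,fx=3,fy=3,interpolation=cv2.INTER_CUBIC))
cv2.imwrite("pics/wrist2.png",imaging.read_camera("wrist")["image"])
E
```

```text
[434.05424044  52.57205262 105.70951515] [ 3.14127037e+00  3.13178398e-03 -8.18745616e-02] [ 0.31  0.13 -0.54  2.    0.08  1.03 -1.91] [ 0.16416133 -0.39001702  1.87228086]
```

View pics/scene2.png

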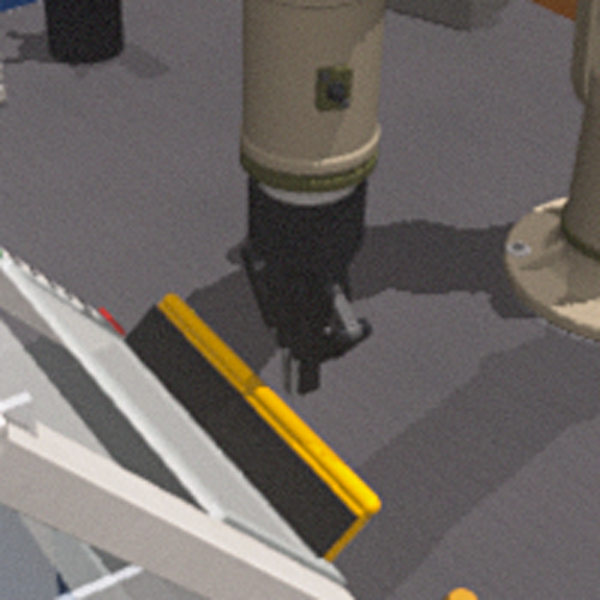

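View pics/wrist2.png

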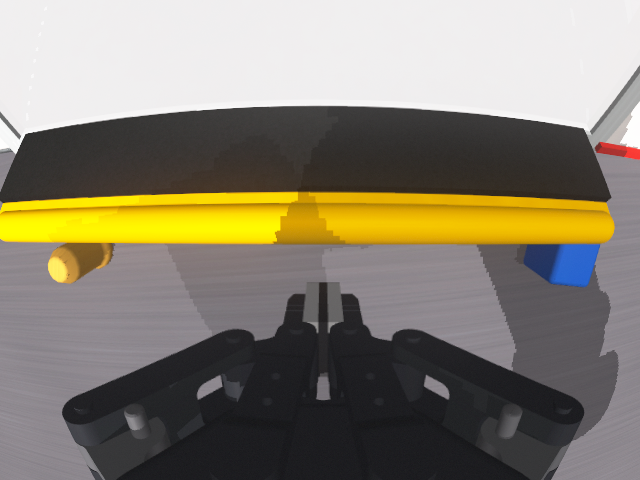

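The close-up shows the fingertips in front of the bead and below its level. The wrist view shows the closed tips at (322,290), squared to the lip, with the cap and block well to the sides. I'll approach until contact.

>>> arm_command([
  {"dp": [0.016, 0, 0], "roll": 0, "hand": 1},
  {"dp": [0.016, 0, 0], "roll": 0, "hand": 1},
  {"dp": [0.016, 0, 0], "roll": 0, "hand": 1},
  {"dp": [0.016, 0, 0], "roll": 0, "hand": 1},
  {"dp": [0.008, 0, 0], "roll": 0, "hand": 1},
  {"dp": [0, 0, 0], "roll": 0, "hand": 1},
])

```text
clock: 3.7
tcp_pos: [453.5, 52.5, 106.5]
orientation: [-3.141, -0.0, -0.08]
wrist_force: [0.1, -0.3, 0.2]
width: 0.1
```

>>> arm_command([
  {"dp": [0.008, 0, 0], "roll": 0, "hand": 1},
  {"dp": [0.008, 0, 0], "roll": 0, "hand": 1},
  {"dp": [0, 0, 0], "roll": 0, "hand": 1},
])

```text
clock: 3.95
tcp_pos: [457.0, 52.1, 106.3]
orientation: [-3.141, -0.0, -0.08]
wrist_force: [0.6, 0.7, 0.5]
width: 0.1
```

>>> arm_command([
  {"dp": [0.008, 0, 0], "roll": 0, "hand": 1},
  {"dp": [0.01, 0, -0.012], "roll": 0, "hand": 1},
  {"dp": [0.01, 0, -0.012], "roll": 0, "hand": 1},
  {"dp": [0.01, 0, -0.012], "roll": 0, "hand": 1},
  {"dp": [0.01, 0, -0.012], "roll": 0, "hand": 1},
  {"dp": [0.01, 0, -0.012], "roll": 0, "hand": 1},
])

```text
clock: 4.45
tcp_pos: [469.2, 51.1, 120.6]
orientation: [3.141, 0.004, -0.08]
wrist_force: [-7.0, 1.0, 0.8]
width: -0.1
```

```bash
python3 - <<'E'
from h import *
o=get_obs();print(o["tcp_pos"],o["wrist_force"])
t=imaging.read_camera("scene")["image"]
cv2.imwrite("pics/scene3.png",cv2.resize(t[90:290,250:450],None,fx=3,fy=3,interpolation=cv2.INTER_CUBIC))
cv2.imwrite("pics/wrist3.png",imaging.read_camera("wrist")["image"])
E
```

```text
[469.23010458  51.08452556 120.56758017] [-7.00706384  0.97421667  0.8498533 ]
```

View pics/scene3.png

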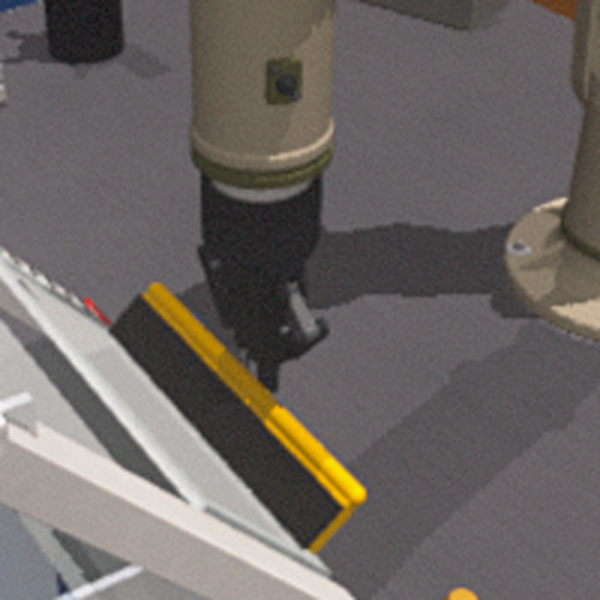

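View pics/wrist3.png

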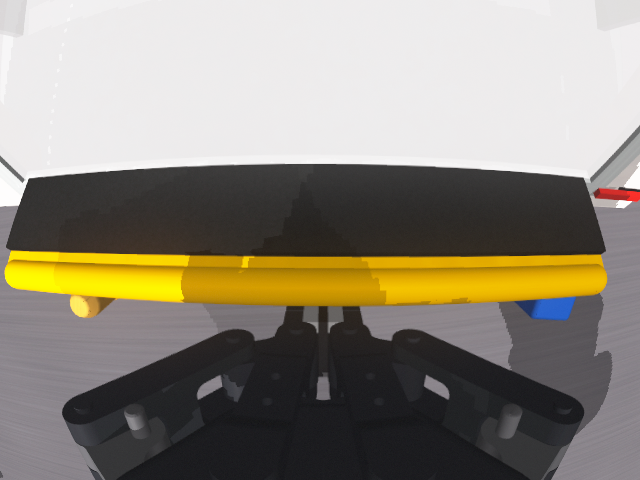

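Contact is made: about 7 N, and the pointer has started moving. The lip is resting on the closed tips and the hand is clear of the rubber cap and pane. I'll carry on along the track.

>>> arm_command([
  {"dp": [0.011, 0, -0.013], "roll": 0, "hand": 1},
  {"dp": [0.011, 0, -0.013], "roll": 0, "hand": 1},
  {"dp": [0.011, 0, -0.013], "roll": 0, "hand": 1},
  {"dp": [0.011, 0, -0.013], "roll": 0, "hand": 1},
  {"dp": [0.011, 0, -0.013], "roll": 0, "hand": 1},
  {"dp": [0.011, 0, -0.013], "roll": 0, "hand": 1},
  {"dp": [0.011, 0, -0.013], "roll": 0, "hand": 1},
  {"dp": [0.011, 0, -0.013], "roll": 0, "hand": 1},
  {"dp": [0.011, 0, -0.013], "roll": 0, "hand": 1},
  {"dp": [0.011, 0, -0.013], "roll": 0, "hand": 1},
])

```text
clock: 5.38
tcp_pos: [496.5, 48.8, 153.1]
orientation: [3.141, 0.005, -0.08]
wrist_force: [-7.6, -0.0, 1.8]
width: 0.1
```

```bash
python3 - <<'E'
from h import *
o=get_obs();print(o["tcp_pos"],o["wrist_force"])
a=imaging.read_camera("scene")["image"][90:290,200:400]
b=imaging.read_camera("top")["image"][120:320,300:500]
cv2.imwrite("pics/s4.png",cv2.resize(np.hstack([a,b]),None,fx=2,fy=2,interpolation=cv2.INTER_CUBIC))
E
```

```text
[496.50901832  48.78598941 153.07925436] [-7.64971883 -0.0431039   1.81394324]
```

View pics/s4.png

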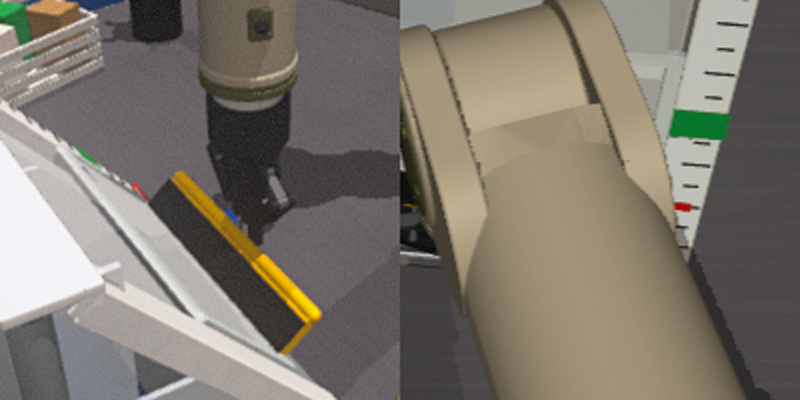

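The pointer is at about (683,206) in the right half and the band at (698,125). It is tracking well. Next ten rows.

>>> arm_command([
  {"dp": [0.011, 0, -0.013], "roll": 0, "hand": 1},
  {"dp": [0.011, 0, -0.013], "roll": 0, "hand": 1},
  {"dp": [0.011, 0, -0.013], "roll": 0, "hand": 1},
  {"dp": [0.011, 0, -0.013], "roll": 0, "hand": 1},
  {"dp": [0.011, 0, -0.013], "roll": 0, "hand": 1},
  {"dp": [0.011, 0, -0.013], "roll": 0, "hand": 1},
  {"dp": [0.011, 0, -0.013], "roll": 0, "hand": 1},
  {"dp": [0.011, 0, -0.013], "roll": 0, "hand": 1},
  {"dp": [0.011, 0, -0.013], "roll": 0, "hand": 1},
  {"dp": [0.011, 0, -0.013], "roll": 0, "hand": 1},
])

```text
clock: 6.32
tcp_pos: [523.8, 46.5, 185.7]
orientation: [3.14, 0.005, -0.08]
wrist_force: [-10.2, -0.4, 2.9]
width: 0.4
```

```bash
python3 - <<'E'
from h import *
o=get_obs();print(o["tcp_pos"],o["wrist_force"])
a=imaging.read_camera("scene")["image"][60:260,200:400]
T=imaging.read_camera("top");b=T["image"][120:320,300:500]
cv2.imwrite("pics/s5.png",cv2.resize(np.hstack([a,b]),None,fx=2,fy=2,interpolation=cv2.INTER_CUBIC))
im=T["image"].astype(int);m=(im[...,2]>120)&(im[...,1]<60)&(im[...,0]<60);v,u=np.nonzero(m);print(len(u),u.min(),u.max(),u.mean(),v.mean())
p=[510.24,59.96,-.0806]
for h in (37,40,43):
  g=lambda w: proj(T,toworld(p,[-34+.643*w[0]+.766*h,w[1],129+.766*w[0]-.643*h]))[0]-(u.mean(),v.mean())
  print(h,least_squares(g,[0,-150]).x)
E
```

```text
[523.8259941   46.49216351 185.65634826] [-10.24901325  -0.37202364   2.94927715]
15 447 451 448.6666666666667 200.8
37 [ 106.98066762 -174.62518615]
40 [ 104.90930966 -175.42459459]
43 [ 102.8379517  -176.22400304]
```

View pics/s5.png

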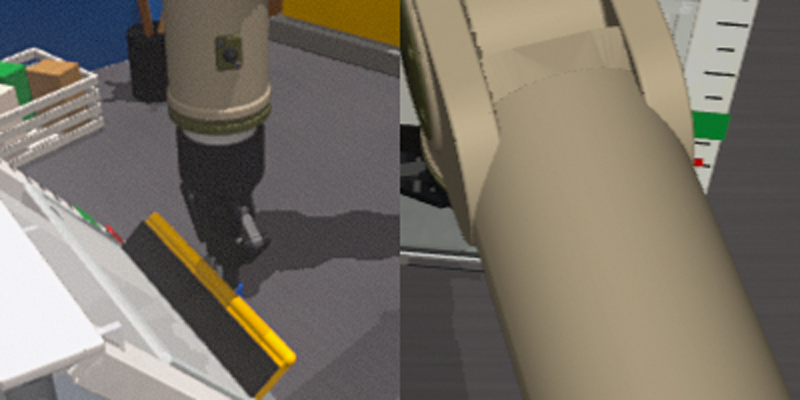

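The pointer is at s ≈ 102–105 mm by camera and about 101 mm by the arm's travel, against a band middle of about 135–138 mm. I'll go 28 mm more, slower.

>>> arm_command([
  {"dp": [0.01, 0, -0.012], "roll": 0, "hand": 1},
  {"dp": [0.01, 0, -0.012], "roll": 0, "hand": 1},
  {"dp": [0.01, 0, -0.012], "roll": 0, "hand": 1},
  {"dp": [0.01, 0, -0.012], "roll": 0, "hand": 1},
  {"dp": [0.01, 0, -0.012], "roll": 0, "hand": 1},
  {"dp": [0.01, 0, -0.012], "roll": 0, "hand": 1},
  {"dp": [0.006, 0, -0.007], "roll": 0, "hand": 1},
  {"dp": [0, 0, 0], "roll": 0, "hand": 1},
])

```text
clock: 7.08
tcp_pos: [540.9, 45.1, 205.9]
orientation: [3.141, 0.004, -0.08]
wrist_force: [-9.0, -1.1, 7.1]
width: -0.1
```

```bash
python3 - <<'E'
from h import *
o=get_obs();print(o["tcp_pos"],o["wrist_force"])
a=imaging.read_camera("scene")["image"][60:260,200:400]
T=imaging.read_camera("top");b=T["image"][120:320,300:500]
cv2.imwrite("pics/s6.png",cv2.resize(np.hstack([a,b]),None,fx=2,fy=2,interpolation=cv2.INTER_CUBIC))
w=imaging.read_camera("wrist")["image"];cv2.imwrite("pics/w6.png",w)
E
```

```text
[540.91558401  45.10531944 205.91384608] [-9.01913731 -1.14480756  7.09348415]
```

View pics/s6.png

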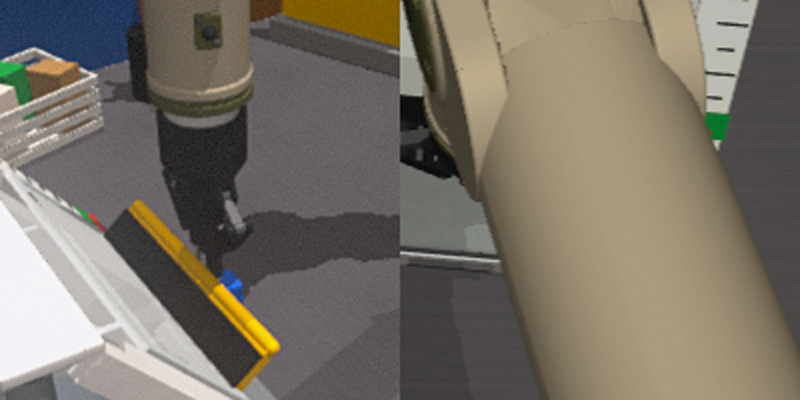

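View pics/w6.png

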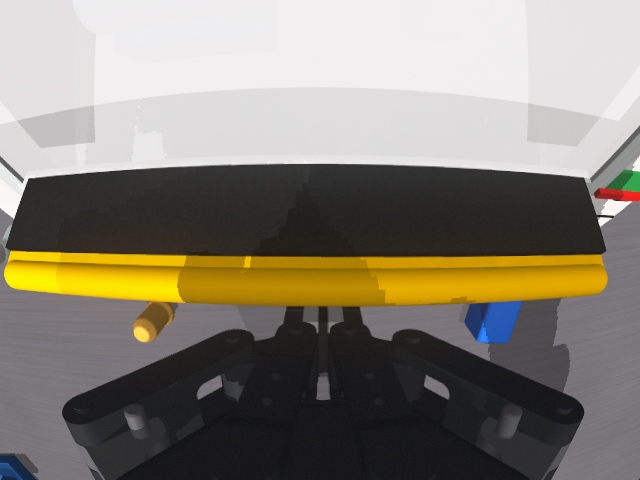

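>>> arm_command([
  {"dp": [0.008, 0, -0.01], "roll": 0, "hand": 1},
  {"dp": [0.008, 0, -0.01], "roll": 0, "hand": 1},
  {"dp": [0, 0, 0], "roll": 0, "hand": 1},
  {"dp": [0, 0, 0], "roll": 0, "hand": 1},
])

```text
clock: 7.57
tcp_pos: [545.1, 44.7, 210.9]
orientation: [3.141, 0.003, -0.08]
wrist_force: [-7.4, -0.7, 4.8]
width: 0.3
```

```bash
python3 - <<'E'
from h import *
o=get_obs();print(o["tcp_pos"],o["wrist_force"])
S=imaging.read_camera("scene")
a=S["image"][150:190,220:270]
w=imaging.read_camera("wrist")["image"];b=w[130:250,560:640]
cv2.imwrite("pics/s7.png",np.hstack([cv2.resize(a,(500,400),interpolation=cv2.INTER_CUBIC),cv2.resize(b,(267,400),interpolation=cv2.INTER_CUBIC)]))
T=imaging.read_camera("top")
p=[510.24,59.96,-.0806]
# predict scene pixels of pointer and band by s, top-plane h=42
for s in (125,130,135,138,140):
  print(s,proj(S,toworld(p,[[-34+.643*s+.766*h,y,129+.766*s-.643*h] for h,y in((40,-162),(44,-170))])).round(1).tolist())
E
```

```text
[545.05010044  44.74614813 210.90127705] [-7.42317979 -0.66345706  4.77832289]
125 [[250.9, 170.4], [248.1, 170.1]]
130 [[249.3, 169.4], [246.5, 169.0]]
135 [[247.6, 168.3], [244.9, 167.9]]
138 [[246.6, 167.6], [243.9, 167.3]]
140 [[246.0, 167.2], [243.2, 166.8]]
```

View pics/s7.png

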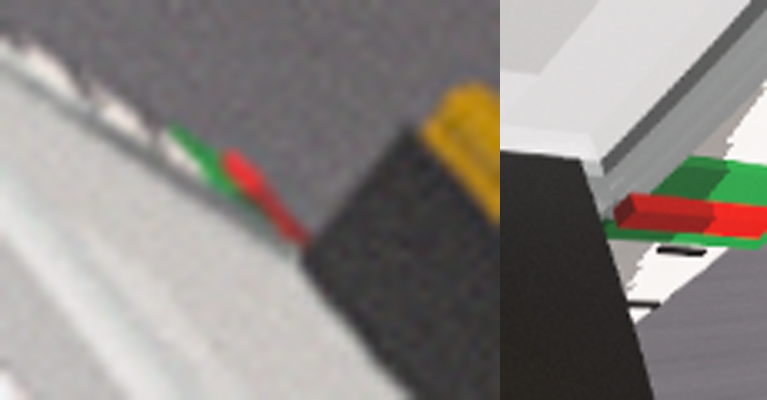

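The wrist view shows the red pointer lying inside the green band, slightly below its middle. I'll back the hand straight away, then measure with a clear view.

>>> arm_command([
  {"dp": [-0.012, 0, 0], "roll": 0, "hand": 1},
  {"dp": [-0.02, 0, 0], "roll": 0, "hand": 1},
  {"dp": [-0.04, 0, 0], "roll": 0, "hand": 1},
  {"dp": [-0.08, 0, 0], "roll": 0, "hand": 1},
  {"dp": [-0.1, 0, 0], "roll": 0, "hand": 1},
  {"dp": [-0.1, 0, 0], "roll": 0, "hand": 1},
  {"dp": [0, 0, 0], "roll": 0, "hand": 1},
])

```text
clock: 8.3
tcp_pos: [455.1, 52.8, 210.9]
orientation: [3.14, 0.001, -0.078]
wrist_force: [1.3, 0.0, 0.4]
width: 0.2
```

```bash
python3 - <<'E'
from h import *
o=get_obs();print(o["tcp_pos"],o["wrist_force"])
T=imaging.read_camera("top");im=T["image"].astype(int);b=T["image"][130:230,400:500]
w=imaging.read_camera("wrist")["image"]
cv2.imwrite("pics/s8.png",np.hstack([cv2.resize(b,(400,400),interpolation=cv2.INTER_CUBIC),cv2.resize(w[0:240,400:640],(400,400))]))
red=(im[...,2]>120)&(im[...,1]<60)&(im[...,0]<60);gr=(im[...,1]>80)&(im[...,2]<60)&(im[...,0]<100)
for m in(red,gr):
  v,u=np.nonzero(m);r=cv2.minAreaRect(np.c_[u,v].astype(np.float32));print(len(u),u.mean(),v.mean(),r)
p=[510.24,59.96,-.0806]
v,u=np.nonzero(red)
for h in (37,40,43):
  g=lambda w,uv=(u.mean(),v.mean()): proj(T,toworld(p,[-34+.643*w[0]+.766*h,w[1],129+.766*w[0]-.643*h]))[0]-uv
  print(h,least_squares(g,[0,-150]).x)
E
```

```text
[455.14322329  52.82102578 210.9287318 ] [1.31269939 0.04877138 0.40639488]
83 443.9156626506024 182.03614457831324 ((443.9959411621094, 182.04507446289062), (22.271791458129883, 3.530893564224243), 5.194429397583008)
273 450.64102564102564 181.996336996337 ((449.4057922363281, 182.03688049316406), (30.14840316772461, 12.856075286865234), 5.19442892074585)
37 [ 139.1982272 -160.9641746]
40 [ 137.25622521 -161.70873305]
43 [ 135.31422321 -162.45329149]
```

View pics/s8.png

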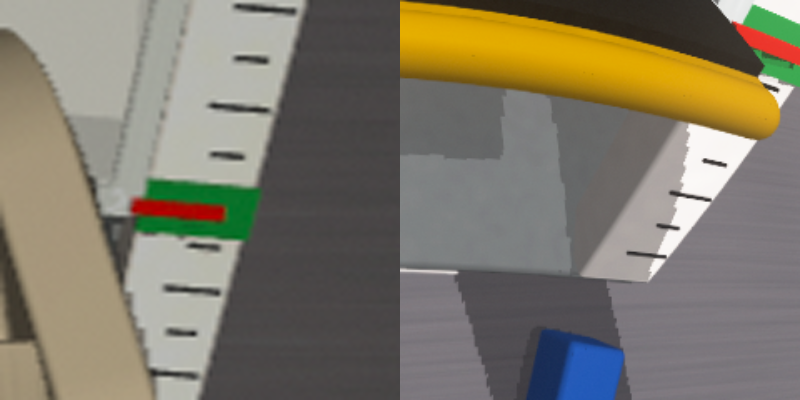

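The top view shows the pointer within about 0.5 px (about 1 mm) of the band's middle line. Before handing in I'll check the loose objects and that the window is at rest.

>>> arm_command([
  {"dp": [0, 0, -0.05], "roll": 0, "hand": 1},
  {"dp": [0, 0, -0.05], "roll": 0, "hand": 1},
  {"dp": [0, 0, 0], "roll": 0, "hand": 1},
  {"dp": [0, 0, 0], "roll": 0, "hand": 1},
  {"dp": [0, 0, 0], "roll": 0, "hand": 1},
])

```text
clock: 8.82
tcp_pos: [459.0, 51.9, 235.4]
orientation: [-3.141, 0.0, -0.08]
wrist_force: [-0.6, -0.9, -0.4]
width: 0.0
```

```bash
python3 - <<'E'
from h import *
o=get_obs();print(o["clock"],o["tcp_pos"],o["wrist_force"])
t=imaging.read_camera("top")["image"];s=imaging.read_camera("scene")["image"];w=imaging.read_camera("wrist")["image"]
im=t.astype(int);v,u=np.nonzero((im[...,2]>120)&(im[...,1]<60)&(im[...,0]<60));print("red",u.mean(),v.mean())
t0=cv2.imread("pics/top0.png");s0=cv2.imread("pics/scene0.png")
for n,a,b,(x,y,W,H) in(("bottle top",t,t0,(125,200,60,45)),("cap top",t,t0,(208,280,28,25)),("bottle sc",s,s0,(385,330,36,58)),("cap sc",s,s0,(390,284,24,30))):
  print(n,cv2.absdiff(a,b)[y:y+H,x:x+W].mean())
cv2.imwrite("pics/s9.png",np.hstack([cv2.resize(t,(400,300)),cv2.resize(w,(400,300))]))
E
```

```text
8.8167 [459.01889522  51.890269   235.44779454] [-0.63766931 -0.88797978 -0.43414332]
red 445.9264705882353 182.1764705882353
bottle top 8.081975308641976
cap top 7.949047619047619
bottle sc 2.8477011494252875
cap sc 3.161574074074074
```

View pics/s9.png

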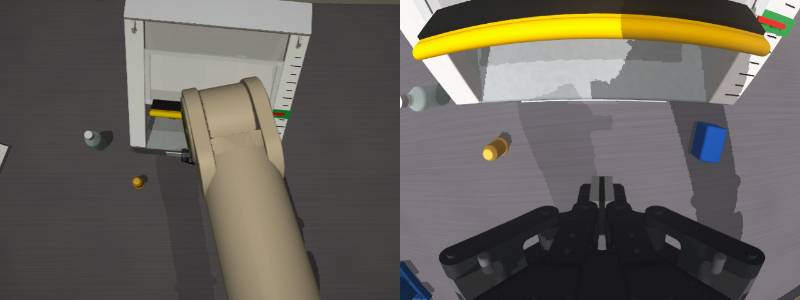

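The bottle, cap and block stand upright where they were, the hand is clear of everything, and the pointer is steady in the band. I'll hand in.

```bash
python3 -c "
from plant import env; print(env.close_job())"
```

```text
the job is handed in; nothing more can be done
None
```

I pushed the window up from the front underside of the yellow lip with the shut fingertips, about 136 mm along the track. Then I drew the hand straight back, about 90 mm clear, raised it a little and handed in at about 8.8 s.

**Pointer and band:** the last top view put the pointer about 0.5 px (about 1 mm) from the band's middle line. The camera fit put the pointer at 135–139 mm and the band's middle at 135–138 mm, depending on the height assumed for the jamb. The arm's own travel suggested about 134 mm. Allowing for parallax, the offset is within about 3 mm, against the 11 mm allowed.

**Rest and force:** the pointer stayed put between the two pictures after I let go. The wrist force read about zero once clear, and contact readings while pushing were about 7–11 N. The hand looked clear of the pane, frame and rubber cap in every picture I took.

**Loose objects:** the bottle and brass cap looked unmoved in both fixed cameras. The fixed cameras could not see the block at the end, so I checked it only by eye in the wrist view, where it stood upright. The top-view image difference around the bottle and cap was somewhat higher than in the scene view. I took that as shadow or noise, because their positions matched.

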